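Lock the pitch-bowl stand with its spring clip

TASK

Lock the pitch-bowl stand: turn the brass T-handled lock pin until its cross hole lines up with the two slots of the steel collar around it, then take the spring clip from the board and, from the robot's side of the stand, push its straight leg through slot and hole until the bow has snapped over the collar. Leave the clip there upright (as it lay on the board, not rolled over) and let go; do not disturb the hammer, the punch block or the tin.

Things in the scene. Friction and masses are not known exactly. Their poses are not given: they have to be found in the camera images.
- stand: black iron pitch-bowl stand, fixed to the bench. Origin: on the bench, on the vertical axis shared by the brass lock pin and the steel collar round it. The clip's leg goes through collar and pin along the stand's +x, over its y = 0, coming from its -x side (the robot's side). Foot plate under the collar: 70 x 64 mm, 12 mm thick; collar foot 38 mm wide up to 22 mm.
- collar (a point): centre of the steel collar's top, 71 mm above the bench, on the pin's axis; axes as the stand's. The collar is 28 mm in outer diameter. Its two slots, towards -x and +x, are open at the top, 10 mm wide, their floor 45 mm above the bench.
- bowl (a point): top centre of the black pitch bowl, part of the stand: 176 mm wide, 92 mm high, with a copper sheet on it; 85 mm along x and 200 mm along y from the stand's origin
- pin (a joint): angle (rad) of the 18 mm thick brass lock pin, anticlockwise seen from above; stays where left. At 0 its 7 x 7 mm cross hole (no countersink) runs along the stand's x. T-bar on top, parallel to the hole: 36 x 10 mm, 10 mm high. Height unknown: hole centre 49 to 67 mm above the bench; the T-bar's flat top is always 36 mm above hole centre, its underside 26 mm; it cannot slide.
- clip_grip (a point): centre of the brass finger tab of the loose spring clip (44 g) lying on the board. Axes: x along the straight leg to its tip, y to the bow's side, z up. Tab 26 mm long (x -14 to +12 mm), 12 mm wide (y), 24 mm high: take it from above across the 12 mm. Leg: 5 mm round wire at the tab's mid-height and centre line. Fully home, the collar's axis is about 46 mm ahead of this point.
- clip_tip (a point): the round tip of the clip's straight leg, 74 mm ahead of the tab's centre; axes as the clip's. Fully home it stands about 28 mm beyond the collar's axis.
- clip_knee (a point): knee of the bow (58 mm ahead of the tab's centre, 10.5 mm to the side), where the 4 mm wire comes nearest the leg; beyond it the bow flares out to 19 mm at 70 mm ahead, behind it it bulges to 17 mm from the leg, round the collar. Bow and leg lie in one level plane.
- bow (a joint): opening of the clip's bow about its root at the tab (rad): 0 closed, 0.4 at most, against its spring; 0.06 to 0.12 as it passes the collar, which takes a push of about 3 to 10 N, then it springs back.
- board: light hardwood board, 150 x 110 x 18 mm, fixed; the clip lies on it. Origin: centre of its underside
- hammer_mid (a point): chasing hammer, 230 mm long, lying on the bench: leave it alone. Point in the middle of its handle, x towards the head
- block_mid (a point): wooden block 75 x 120 x 55 mm with punches standing up to 120 mm high: leave it alone. Point at the wood's centre
- tin_mid (a point): aluminium tin, 64 mm wide, 70 mm high: leave it alone. Point at its centre
Mind the look-alikes: they are no part of the job. Leave any red look-alike of the part that bears clip_grip alone.

How it is judged:
By the outcome, as a careful person would: the job done as asked, in the order asked, and still so for the second after the job is handed in, with the robot touching nothing.
It also fails if it takes over 61 s, if anything falls off the work surface, if the arm or the gripper's body presses on something with over 40 N, if the wrist force passes 120 N, or if a joint passes its speed limit or range.

ROBOT

A 6-joint arm with a two-finger parallel gripper is mounted at the origin on the work surface. World frame = base frame: x ahead of the robot, y to its left, z up, the work surface at z = 0. Lengths are in m, angles in rad, forces in N, time in s.
With the tool pointing down it reaches from about 0.35 to 0.85 m from the base axis. Payload 8.1 kg.
Tool frame: the origin (TCP) lies on the centre line of the jaws, within the pads' length; the fingertips stand 19 mm ahead of it and the grasp point (between the pads) is the TCP; z points along the fingers, y is the direction in which the jaws open and shut (so a half turn about z gives the same grasp; the last joint's range is limited). The gripper opens to 93 mm and grips with 3 to 60 N. Pads are 15 mm wide; open, the fingers measure 128 mm over their backs; the gripper's body (75 mm by 188 mm) begins 65 mm behind the grasp point.
Start: joints at [1.204, 0.13, 1.488, -0, 1.523, -0.085], TCP at [0.167, 0.576, 0.238] pointing down, gripper open.
Joint ranges: [-2.96, 2.96], [-0.89, 2.26], [0.02, 2.5], [-1.34, 4.48], [0, 2.73], [-2.66, 2.66]. Speed limits (rad/s): [2.39, 2.39, 2.79, 3.14, 3.14, 3.14].

INTERFACE

Orientations are given as [roll, pitch, yaw] about the fixed x, y, z axes, in that order (R = Rz(yaw) Ry(pitch) Rx(roll)).
In Python, from station import sensors, camera, workorder gives the robot as it stands.
- The arm moves only by the tool drive_tool, never from a script. Its arguments are lists of equal length, an entry for each row: "grip": the finger opening in cm, from 0 to 9.3; "travel": the shift along the world's x, y, z in cm, a list of three; "yaw": the turn about the world's z in rad. In form: {"grip": [grip, ...], "travel": [[x, y, z], ...], "yaw": [yaw, ...]}. A call has 1 to 8 rows; each row is the pose to reach, as a shift and turn from the pose commanded when the call began; what a row does not reach only later rows make up. A row lasts 1/8 s, in which the tool goes at most 62.5 mm and 10.7 degrees, less where a joint would pass 70% of its speed; a pose out of reach is approached as far as the arm can. A call with a gripper value outside its range is refused whole. The fingers move at their own pace and stop on an object; "force" is the grip in N (left out, the last holds). Time passes only in rows, so rows that repeat a pose let the fingers close. It gives the time, the measured TCP pose, the force and the opening at its end, in the units of the state.
- sensors.get_state(): the state, without advancing time (a new reading comes with each control period).
- camera(name): name is "scene" or "top" or "wrist"; returns a dict with "frame" (420x560x3 uint8, red, green, blue), "intrinsics" (3x3 intrinsics, pixels), "eye" and "rotation" of the camera in the world; the wrist camera has in their place "mount" (4x4, takes a point from camera to tool coordinates, whose origin is the TCP and whose axes are the flange's). Camera axes: x right, y up, looking along -z (the intrinsics and any distortion apply to the point x, -y, -z); pixel columns grow to the right and rows downward; lengths in m; the calibration is good to about 2 mm. A picture is of the moment at which its call begins: read the wrist's pose just before it. There is no depth.
- workorder.hand_in(): hands the job in, once; it reports no verdict.
The state is a dict: "clock": time; "qpos": joint angles; "joint_velocities": joint speeds; "tau": joint torques, N m; "ee_pos": TCP position; "orientation": TCP orientation; "wrist_force": force on the tool from outside, world axes, zero at the start; "torque": the same for the moment, N m; "finger_gap": finger opening in m.
Only numpy, scipy, OpenCV 4.12 (cv2) and the standard library are available. Lean on these libraries where they do the work, as an engineer would, in place of code of your own. Each camera call takes 0.05 s, during which the arm holds its last target.

## Working session

There is one attempt and no reset: what is moved stays moved. The work goes in short steps, Python scripts to look and compute and a tool call to move; the robot and the scene stay as the last step left them, time stands still between calls to the robot, and variables do not carry over. Pictures are saved under pics/ and viewed, and the job is handed in when it is done.

Besides the shell and the picture viewer there is one more tool, called after ">>>" as name([rows], argument=value, ...), one row to a line, values as JSON. drive_tool: Moves the arm, as the interface text tells. Its arguments: {"type":"object","properties":{"grip":{"type":"array","items":{"type":"number"}},"travel":{"type":"array","items":{"type":"array","items":{"type":"number"}}},"yaw":{"type":"array","items":{"type":"number"}},"force":{"type":"number"}},"required":["grip","travel","yaw"]}

```bash
mkdir -p pics; ls; cat > h.py <<'E'
import sys; sys.path.insert(0,'.')
import numpy as np, cv2
from station import sensors, camera, workorder
def save(name,fr): cv2.imwrite('pics/'+name, cv2.cvtColor(fr,cv2.COLOR_RGB2BGR))
E
python3 - <<'E'
from h import *
s=sensors.get_state()
for k in s: print(k,np.round(s[k],4))
for n in ['scene','top','wrist']:
    c=camera(n); save(n+'0.png',c['frame']); np.savez(n+'0.npz',**c)
    for k in c:
        if k!='frame': print(n,k,np.round(c[k],4).tolist() if not isinstance(c[k],str) else c[k])
E
```

```text
pics
clock 0.0
qpos [ 1.2036  0.1311  1.4893 -0.      1.523  -0.0854]
joint_velocities [-0.0013 -0.0016  0.0007 -0.0021 -0.0001  0.0002]
tau [-2.00000e-04 -5.59816e+01 -4.91774e+01  7.70000e-02  3.49000e-02
 -1.00000e-04]
ee_pos [0.1667 0.5758 0.2366]
orientation [-3.1398e+00 -1.0000e-04  2.8598e+00]
wrist_force [-0.3603  0.6283 -0.7443]
torque [ 0.0331 -0.0233  0.0209]
finger_gap 0.0934
scene intrinsics [[468.6932, 0.0, 283.9944], [0.0, 468.6932, 207.6875], [0.0, 0.0, 1.0]]
scene eye [1.0659, -0.9831, 0.9055]
scene rotation [0.9135, -0.0102, 0.5336]
top intrinsics [[546.9161, 0.0, 281.9837], [0.0, 546.9161, 205.5437], [0.0, 0.0, 1.0]]
top eye [0.387, -0.087, 1.5402]
top rotation [0.1159, 0.0209, -1.591]
wrist intrinsics [[366.889, 0.0, 285.876], [0.0, 366.889, 212.5973], [0.0, 0.0, 1.0]]
wrist mount [[-0.0001, 0.966, 0.2586, 0.071], [1.0, -0.0001, 0.0007, -0.0008], [0.0007, 0.2586, -0.966, -0.1481], [0.0, 0.0, 0.0, 1.0]]
```

View pics/scene0.png

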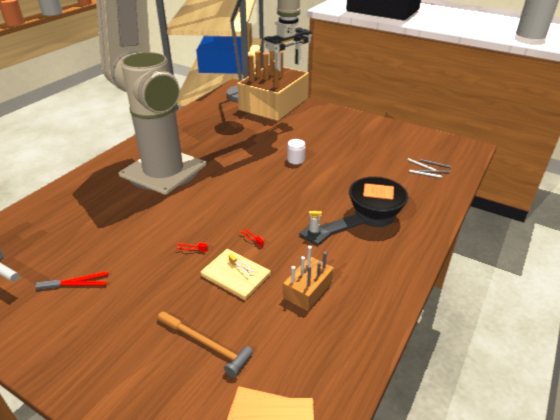

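View pics/top0.png

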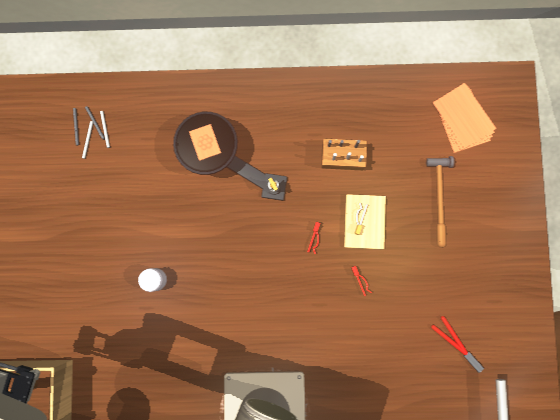

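View pics/wrist0.png

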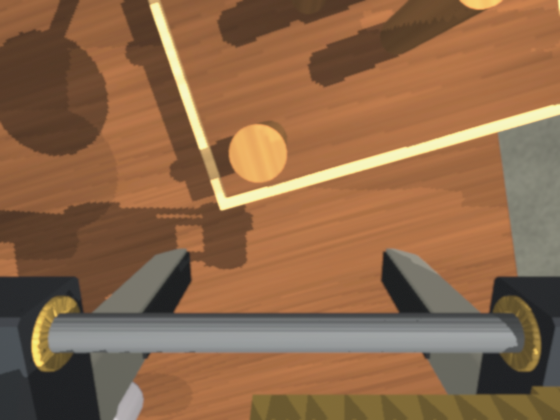

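```bash
cat >> h.py <<'E'
def Rm(e):
    r,p,y=e; c,s=np.cos,np.sin
    Rx=np.array([[1,0,0],[0,c(r),-s(r)],[0,s(r),c(r)]]);Ry=np.array([[c(p),0,s(p)],[0,1,0],[-s(p),0,c(p)]]);Rz=np.array([[c(y),-s(y),0],[s(y),c(y),0],[0,0,1]])
    return Rz@Ry@Rx
def pose(c,st=None):
    if 'eye' in c: return np.array(c['eye']),Rm(c['rotation'])
    T=Rm(st['orientation']); M=np.array(c['mount'])
    return np.array(st['ee_pos'])+T@M[:3,3], T@M[:3,:3]
def ray(c,uv,st=None):
    K=np.array(c['intrinsics']); e,R=pose(c,st)
    d=np.array([(uv[0]-K[0,2])/K[0,0],-(uv[1]-K[1,2])/K[1,1],-1.]); return e,R@d
def atz(c,uv,z,st=None):
    e,d=ray(c,uv,st); return e+d*(z-e[2])/d[2]
def proj(c,P,st=None):
    K=np.array(c['intrinsics']); e,R=pose(c,st); q=R.T@(np.array(P)-e)
    return np.array([K[0,2]+K[0,0]*q[0]/-q[2], K[1,2]-K[1,1]*q[1]/-q[2]])
def crop(name,fr,x0,y0,x1,y1,k):
    im=cv2.resize(fr[y0:y1,x0:x1],None,fx=k,fy=k,interpolation=cv2.INTER_CUBIC); save(name,im)
E
python3 - <<'E'
from h import *
t=dict(np.load('top0.npz')); s=dict(np.load('scene0.npz'))
crop('tclip.png',t['frame'],300,190,400,265,8)
crop('tstand.png',t['frame'],225,150,305,210,10)
crop('sclip.png',s['frame'],190,230,280,297,8)
crop('sstand.png',s['frame'],290,195,370,255,10)
for n,uv,z in [('board',(365,222),.018),('tab',(360,229),.03),('pin',(273,185),.09),('bowl',(205,143),.092),('base',(265,400),.0),('tin',(152,280),.07)]:
    print(n,np.round(atz(t,uv,z),4))
E
```

```text
board [ 0.5135 -0.2889  0.018 ]
tab [ 0.4935 -0.2729  0.03  ]
pin [ 0.6125 -0.0371  0.09  ]
bowl [0.7316 0.1451 0.092 ]
base [ 0.0347 -0.0014  0.    ]
tin [0.366  0.2924 0.07  ]
```

View pics/tclip.png

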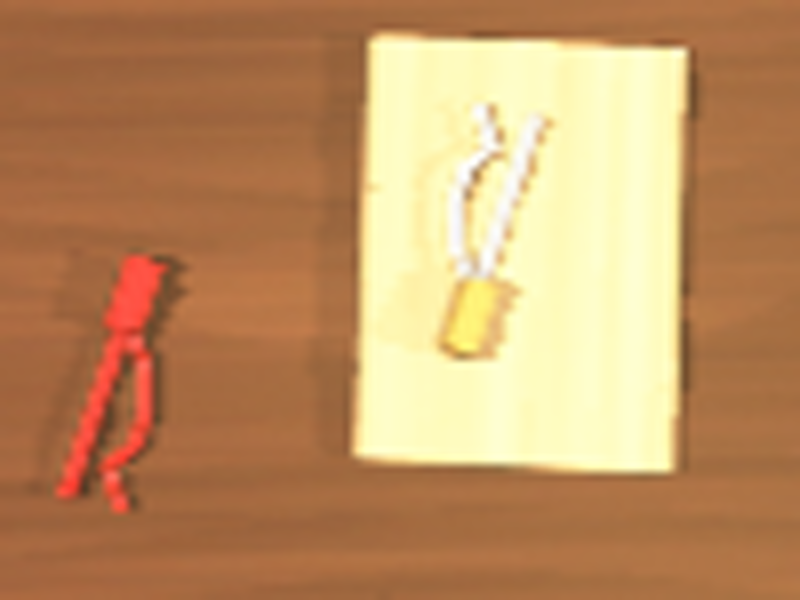

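View pics/tstand.png

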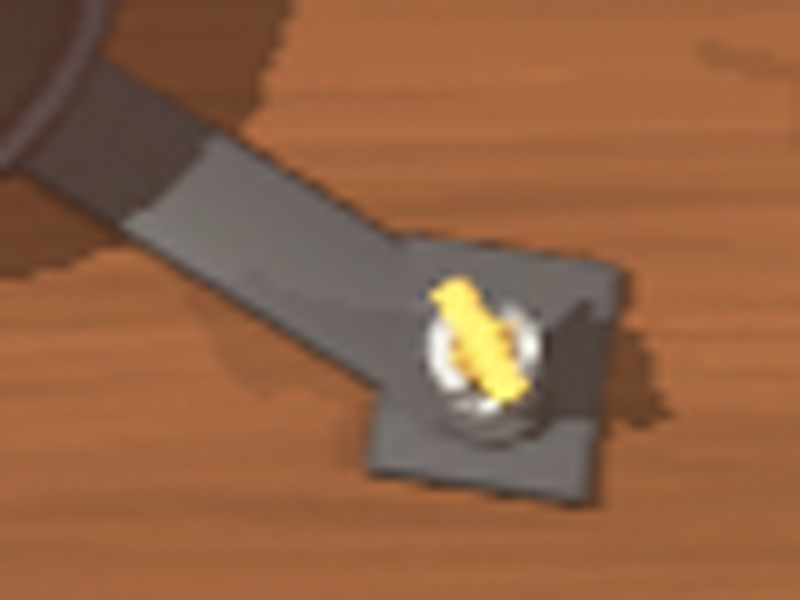

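View pics/sclip.png

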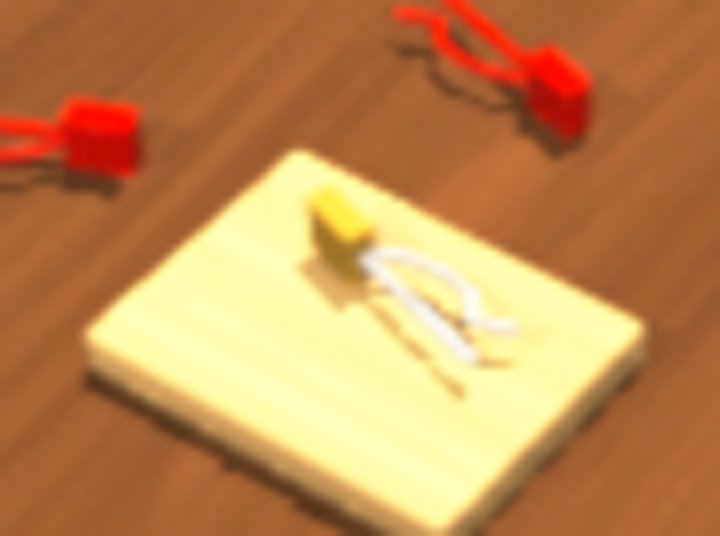

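View pics/sstand.png

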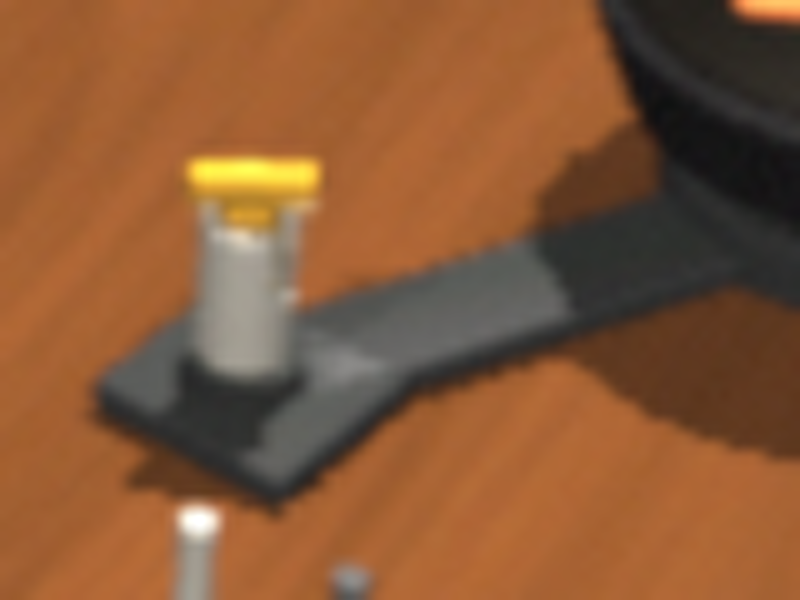

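Candidates, as top-view pixels:
- Clip on the board with the brass tab: (360,229).
- Red look-alikes on the bench: (315,237) and (360,280).
- Red plier-like part: (457,343).

I choose the brass-tabbed clip on the board. The close crop shows a yellow tab, a bright leg towards the upper right and a bow to the left. The T-bar at (273,184) is turned about 0.5 rad from the stand's x. Next I move the wrist camera to the stand.

>>> drive_tool([
  [41,-63,0],
  [41,-63,0],
  [41,-63,0],
  [41,-63,0],
  [41,-63,0],
  [41,-63,0],
  [41,-63,0],
  [41,-63,0],
], grip=[9.3,9.3,9.3,9.3,9.3,9.3,9.3,9.3], yaw=[-2.39,-2.39,-2.39,-2.39,-2.39,-2.39,-2.39,-2.39])

```text
clock: 1.15
ee_pos: [0.4402, 0.1554, 0.2377]
orientation: [3.141, -0.0, 1.354]
wrist_force: [0.4, 1.0, 0.3]
finger_gap: 0.0934
```

>>> drive_tool([
  [13.7,-21,0],
  [13.7,-21,0],
  [13.7,-21,-3],
  [13.7,-21,-6],
  [13.7,-21,-6],
  [13.7,-21,-6],
  [13.7,-21,-6],
], grip=[9.3,9.3,9.3,9.3,9.3,9.3,9.3], yaw=[-0.88,-0.88,-0.88,-0.88,-0.88,-0.88,-0.88])

```text
clock: 2.02
ee_pos: [0.5765, -0.0521, 0.1783]
orientation: [3.142, -0.001, 0.483]
wrist_force: [-0.6, 0.2, 0.2]
finger_gap: 0.0931
```

```bash
cat >> h.py <<'E'
def shot(tag,n='wrist'):
    st=sensors.get_state(); c=camera(n); d=dict(c)
    for k in ('ee_pos','orientation'): d[k]=np.array(st[k])
    np.savez(''+tag+'.npz',**d); save(tag+'.png',c['frame'])
    print(st['clock'],np.round(st['ee_pos'],4),np.round(st['orientation'],4),np.round(st['wrist_force'],2),st['finger_gap'],np.round(st['qpos'],2))
    return d
def load(tag): return dict(np.load(''+tag+'.npz'))
E
python3 -c "
from h import *
shot('w1')"
```

```text
2.025 [ 0.5765 -0.0521  0.1783] [ 3.1415e+00 -5.0000e-04  4.8320e-01] [-0.59  0.22  0.23] 0.09308767741824885 [-0.18  0.11  1.62  0.    1.41  0.91]
```

View pics/w1.png

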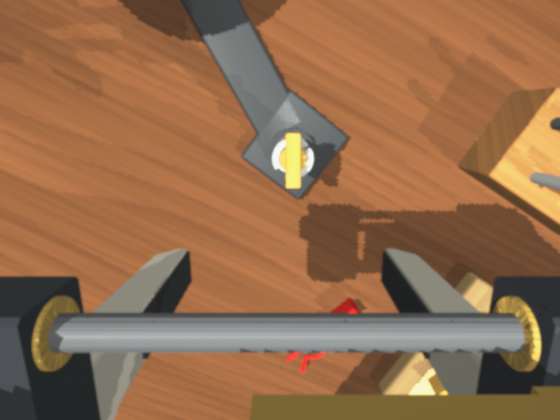

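```bash
python3 -c "
from h import *
c=load('w1'); crop('w1c.png',c['frame'],225,80,365,208,5.5)
e,R=pose(c,c); print(e)"
```

```text
[ 0.63903956 -0.01983005  0.32642847]
```

View pics/w1c.png

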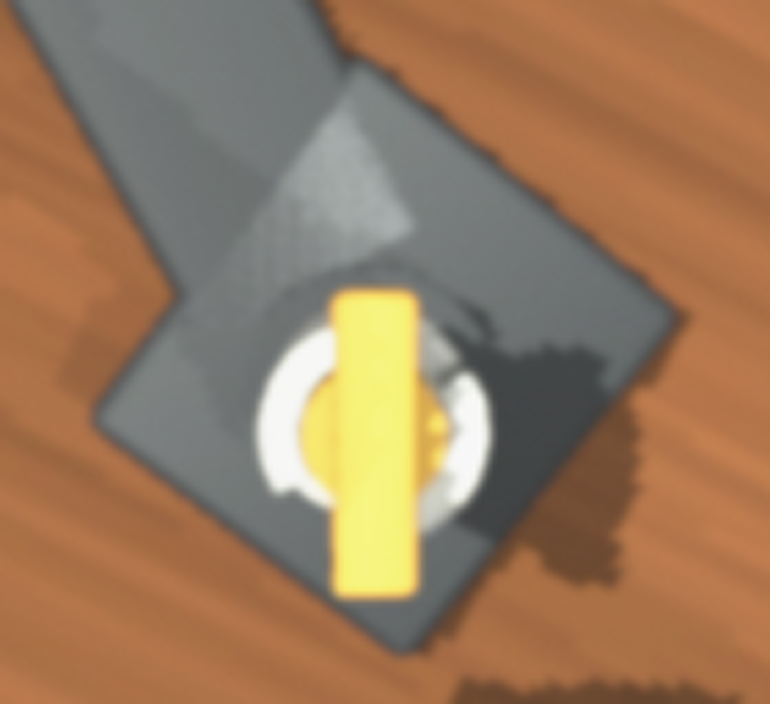

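```bash
python3 - <<'E'
from h import *
c=load('w1'); t=load('top0')
f=lambda x,y:(225+x/5.5-.4,80+y/5.5-.4)
P=[atz(c,f(*q),.012,c)[:2] for q in [(95,418),(405,652),(683,318),(355,60)]]
print(np.round(P,4))
L,B,Rr,T=P
print('edges',[np.round((np.hypot(*d),np.arctan2(d[1],d[0])),4) for d in (B-L,Rr-B,Rr-T)], 'centre LR',(L+Rr)/2)
g=lambda x,y:(225+x/10-.45,150+y/10-.45)
Q=[atz(t,g(*q),.012)[:2] for q in [(368,472),(598,505),(625,268)]]
print('top',np.round(Q,4),[np.round((np.hypot(*d),np.arctan2(d[1],d[0])),4) for d in (Q[1]-Q[0],Q[2]-Q[1])],'c',(Q[0]+Q[2])/2)
for z in (.085,.09,.095,.1,.103):
    a=atz(c,f(375,290),z,c);b=atz(c,f(375,598),z,c); m=(a+b)/2
    tt=atz(t,g(483,340),z)
    print(z,np.hypot(*(a-b)[:2]),m,np.arctan2(*(a-b)[[1,0]]),tt)
# collar outer circle in wrist z=.071: columns 257-492, centre rows ~430
a=atz(c,f(375,430),.071,c); print('collar',a, np.linalg.norm(atz(c,f(257,430),.071,c)-atz(c,f(492,430),.071,c)))
print('bowl',atz(t,(205,143),.092))
E
```

```text
[[ 0.5928 -0.0025]
 [ 0.5824 -0.0625]
 [ 0.6483 -0.0754]
 [ 0.6581 -0.0135]]
edges [array([ 0.0609, -1.7425]), array([ 0.0671, -0.1946]), array([ 0.0627, -1.7289])] centre LR [ 0.62055918 -0.0389405 ]
top [[ 0.5919 -0.0009]
 [ 0.581  -0.0656]
 [ 0.6485 -0.0747]] [array([ 0.0656, -1.7372]), array([ 0.068 , -0.1333])] c [ 0.62017844 -0.03781056]
0.085 0.03662907251630809 [ 0.6159896  -0.03756841  0.085     ] 0.4879480405073218 [ 0.61724602 -0.03661665  0.085     ]
0.09 0.03587048193797697 [ 0.61646697 -0.03720105  0.09      ] 0.4879480405073221 [ 0.616455   -0.03678977  0.09      ]
0.095 0.03511189135964585 [ 0.61694434 -0.03683369  0.095     ] 0.48794804050732227 [ 0.61566399 -0.03696289  0.095     ]
0.1 0.034353300781314725 [ 0.6174217  -0.03646633  0.1       ] 0.4879480405073223 [ 0.61487298 -0.03713601  0.1       ]
0.103 0.03389814643431611 [ 0.61770812 -0.03624591  0.103     ] 0.4879480405073216 [ 0.61439838 -0.03723988  0.103     ]
collar [ 0.61653802 -0.03759653  0.071     ] 0.029600936884975313
bowl [0.73162675 0.14507567 0.092     ]
```

T-bar centre in the wrist view is (293,160), which puts the pin near (0.6165, -0.0373). T-top is about 90 mm, stand yaw about -0.163 and the bar at 0.488 rad. The hole clearance is only ±1 mm, so I will touch the T-top gently with closed fingers to get its height.

>>> drive_tool([
  [4.0,1.5,-2],
  [4.0,1.5,-5.5],
  [4.0,1.5,-5.8],
  [4.0,1.5,-5.8],
  [4.0,1.5,-5.8],
  [4.0,1.5,-5.8],
  [4.0,1.5,-5.8],
  [4.0,1.5,-5.8],
], grip=[0,0,0,0,0,0,0,0], yaw=[0,0,0,0,0,0,0,0], force=20)

```text
clock: 3.08
ee_pos: [0.6166, -0.0378, 0.1199]
orientation: [3.141, -0.0, 0.48]
wrist_force: [-0.7, 0.1, -0.4]
finger_gap: 0.0177
```

```bash
python3 -c "
from h import *
shot('w2')
d=shot('s2','scene'); crop('s2c.png',d['frame'],270,150,390,260,6)"
```

```text
3.075 [ 0.6166 -0.0378  0.1199] [ 3.1414e+00 -3.0000e-04  4.7970e-01] [-0.73  0.15 -0.39] 0.017709430255032202 [-0.14  0.26  1.56  0.    1.32  0.95]
3.125 [ 0.6166 -0.0378  0.1198] [ 3.1415e+00 -1.0000e-04  4.7970e-01] [-0.71  0.91 -0.61] 0.013687347374969027 [-0.14  0.26  1.56 -0.    1.32  0.95]
```

View pics/w2.png

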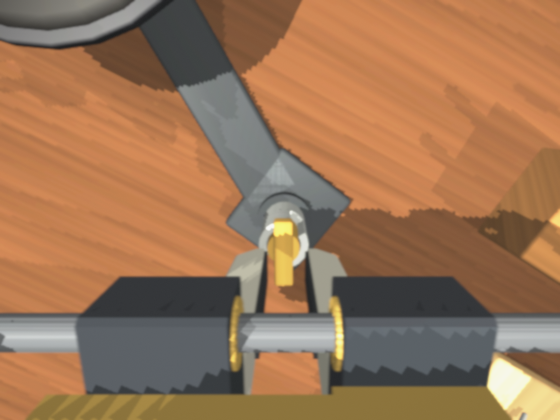

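View pics/s2c.png

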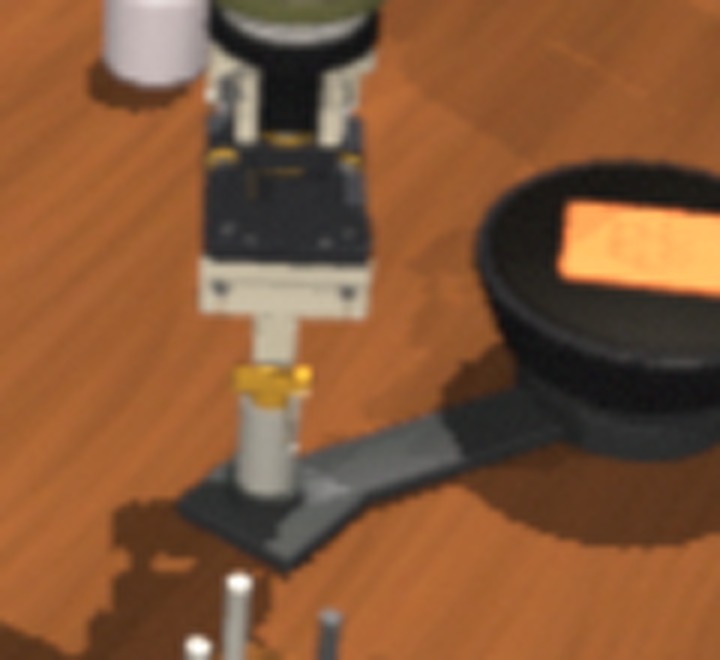

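>>> drive_tool([
  [0,0,-0.2],
  [0,0,-0.3],
  [0,0,-0.4],
  [0,0,-0.5],
  [0,0,-0.6],
], grip=[0,0,0,0,0], yaw=[0,0,0,0,0])

```text
clock: 3.8
ee_pos: [0.6166, -0.0377, 0.1136]
orientation: [-3.142, -0.0, 0.48]
wrist_force: [0.4, 0.3, -0.8]
finger_gap: 0.0004
```

>>> drive_tool([
  [0,0,-0.1],
  [0,0,-0.2],
  [0,0,-0.3],
], grip=[0,0,0], yaw=[0,0,0])

```text
clock: 4.18
ee_pos: [0.6166, -0.0377, 0.1106]
orientation: [-3.142, -0.0, 0.48]
wrist_force: [-0.5, -0.8, 0.8]
finger_gap: 0.0007
```

>>> drive_tool([
  [0,0,-0.07],
  [0,0,-0.14],
], grip=[0,0], yaw=[0,0])

```text
clock: 4.42
ee_pos: [0.6166, -0.0377, 0.1092]
orientation: [3.142, -0.0, 0.48]
wrist_force: [0.6, -0.2, -0.8]
finger_gap: 0.0003
```

>>> drive_tool([
  [0,0,-0.07],
], grip=[0], yaw=[0])

```text
clock: 4.55
ee_pos: [0.6165, -0.0377, 0.1085]
orientation: [-3.142, 0.0, 0.48]
wrist_force: [-0.0, 0.5, 0.6]
finger_gap: 0.0008
```

>>> drive_tool([
  [0,0,-0.07],
], grip=[0], yaw=[0])

```text
clock: 4.68
ee_pos: [0.6165, -0.0377, 0.1078]
orientation: [-3.142, 0.0, 0.48]
wrist_force: [0.3, 0.4, -0.9]
finger_gap: 0.0003
```

>>> drive_tool([
  [0,0,-0.07],
], grip=[0], yaw=[0])

```text
clock: 4.8
ee_pos: [0.6166, -0.0377, 0.1071]
orientation: [-3.142, -0.0, 0.48]
wrist_force: [0.0, -0.5, 0.2]
finger_gap: 0.0006
```

>>> drive_tool([
  [0,0,-0.07],
], grip=[0], yaw=[0])

```text
clock: 4.92
ee_pos: [0.6166, -0.0378, 0.1064]
orientation: [-3.142, -0.0, 0.48]
wrist_force: [0.6, -0.5, -0.4]
finger_gap: 0.0003
```

>>> drive_tool([
  [0,0,-0.07],
], grip=[0], yaw=[0])

```text
clock: 5.05
ee_pos: [0.6166, -0.0377, 0.1057]
orientation: [3.142, -0.0, 0.48]
wrist_force: [-1.2, -0.1, 3.0]
finger_gap: 0.0004
```

>>> drive_tool([
  [0,0,-0.07],
], grip=[0], yaw=[0])

```text
clock: 5.18
ee_pos: [0.6167, -0.0377, 0.1056]
orientation: [3.141, -0.0, 0.48]
wrist_force: [-3.4, 0.9, 8.3]
finger_gap: 0.0004
```

>>> drive_tool([
  [0,0,-0.05],
], grip=[0], yaw=[0])

```text
clock: 5.3
ee_pos: [0.6167, -0.0377, 0.1056]
orientation: [3.141, -0.0, 0.48]
wrist_force: [-5.0, 0.7, 9.9]
finger_gap: 0.0003
```

Contact came at TCP z of about 0.1057 m, so the T-top is at about 86.7 mm and the hole centre at about 50.7 mm. Next I open, straddle the T-bar and grip it.

>>> drive_tool([
  [0,0,0.8],
  [0,0,0.8],
  [0,0,0.8],
  [0,0,0.8],
  [0,0,0.8],
  [0,0,-0.5],
  [0,0,-1.2],
], grip=[4,4,4,4,4,4,4], yaw=[0.008,0.008,0.008,0.008,0.008,0.008,0.008])

```text
clock: 6.18
ee_pos: [0.6158, -0.0376, 0.0909]
orientation: [-3.141, 0.001, 0.488]
wrist_force: [0.6, 0.1, 0.4]
finger_gap: 0.0399
```

>>> drive_tool([
  [0,0,0],
  [0,0,0],
  [0,0,0],
  [0,0,0],
  [0,0,0],
  [0,0,0],
  [0,0,0],
], grip=[0.5,0.5,0.5,0.5,0.5,0.5,0.5], yaw=[0,0,0,0,0,0,0], force=25)

```text
clock: 7.05
ee_pos: [0.6162, -0.0366, 0.0927]
orientation: [-3.14, 0.0, 0.488]
wrist_force: [-2.2, 3.9, 1.0]
finger_gap: 0.0156
```

>>> drive_tool([
  [0,0,0],
  [0,0,0],
], grip=[0.5,0.5], yaw=[0,0])

```text
clock: 7.3
ee_pos: [0.6162, -0.0366, 0.0927]
orientation: [-3.14, 0.0, 0.488]
wrist_force: [-2.6, 5.1, 0.5]
finger_gap: 0.0155
```

```bash
python3 -c "
from h import *
d=shot('w3'); crop('w3c.png',d['frame'],190,150,370,285,4.4)"
```

```text
7.3 [ 0.6162 -0.0366  0.0927] [-3.1398  0.      0.4882] [-2.64  5.13  0.49] 0.015511413335136691 [-0.14  0.29  1.58  0.    1.27  0.94]
```

View pics/w3c.png

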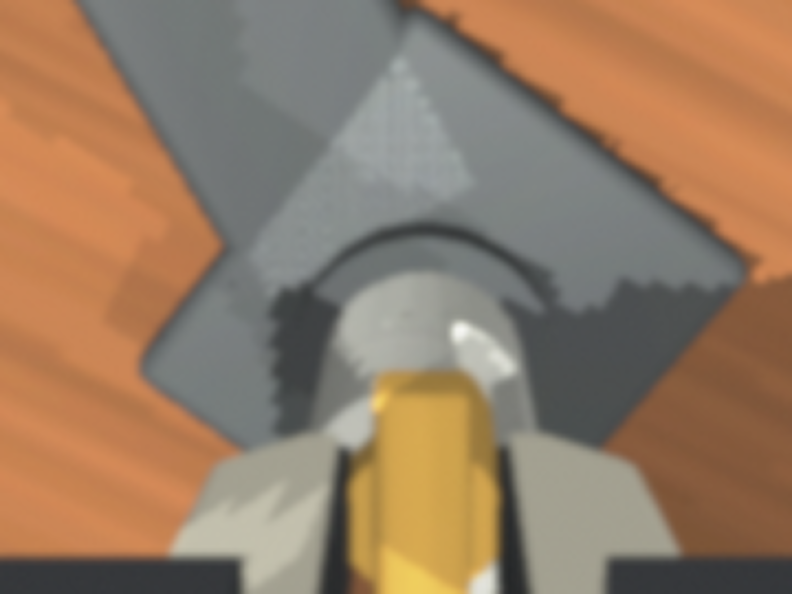

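The jaws stopped at 15.5 mm. The crop shows the tips on the wider brass shaft below the T-bar, so I reopen, raise the tips above the bar's underside, recentre and close again.

>>> drive_tool([
  [0,0,0],
  [-0.07,0.13,0.45],
  [-0.07,0.13,0.45],
  [-0.07,0.13,0.45],
  [-0.07,0.13,0.45],
  [-0.07,0.13,0.45],
  [-0.07,0.13,0.45],
  [-0.07,0.13,0.45],
], grip=[3,3,3,0.5,0.5,0.5,0.5,0.5], yaw=[0,0,0,0,0,0,0,0], force=25)

```text
clock: 8.35
ee_pos: [0.6158, -0.0365, 0.0969]
orientation: [3.142, 0.0, 0.488]
wrist_force: [0.3, -0.7, -0.9]
finger_gap: 0.0096
```

```bash
python3 -c "
from h import *
d=shot('w4'); crop('w4c.png',d['frame'],190,150,370,285,4.4)"
```

```text
8.35 [ 0.6158 -0.0365  0.0969] [3.1416e+00 2.0000e-04 4.8770e-01] [ 0.26 -0.7  -0.86] 0.00956693841607309 [-0.14  0.28  1.58 -0.    1.28  0.94]
```

View pics/w4c.png

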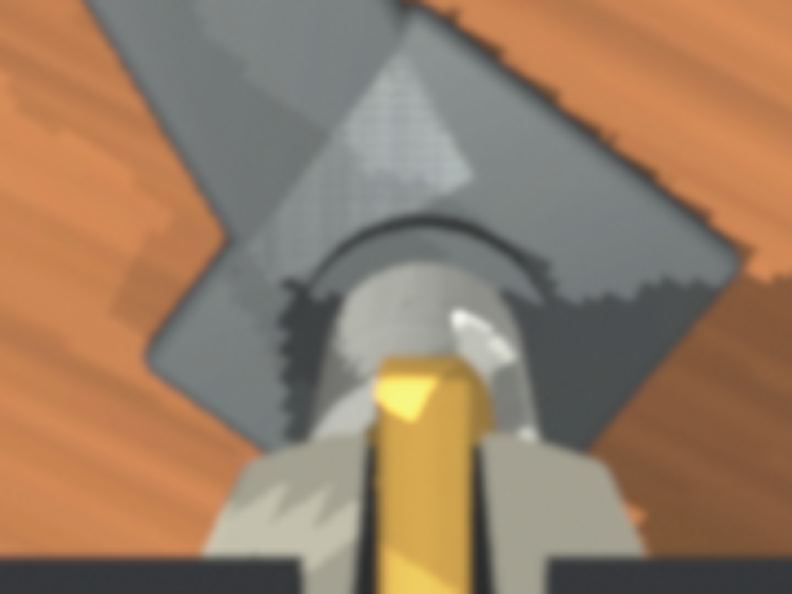

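>>> drive_tool([
  [0,0,0],
  [0,0,0],
  [0,0,0],
  [0,0,0],
  [0,0,0],
  [0,0,0],
  [0,0,0],
  [0,0,0],
], grip=[0.5,0.5,0.5,0.5,0.5,0.5,0.5,0.5], yaw=[-0.08,-0.18,-0.28,-0.38,-0.48,-0.58,-0.65,-0.65])

```text
clock: 9.4
ee_pos: [0.6158, -0.0364, 0.0969]
orientation: [3.142, 0.0, -0.162]
wrist_force: [0.8, 0.1, -0.6]
finger_gap: 0.0097
```

```bash
python3 -c "
from h import *
d=shot('w5'); crop('w5c.png',d['frame'],190,130,370,285,3.9)"
```

```text
9.4 [ 0.6158 -0.0364  0.0969] [ 3.1416e+00  1.0000e-04 -1.6180e-01] [ 0.76  0.07 -0.57] 0.009666143826826928 [-0.14  0.28  1.58 -0.    1.28  1.59]
```

View pics/w5c.png

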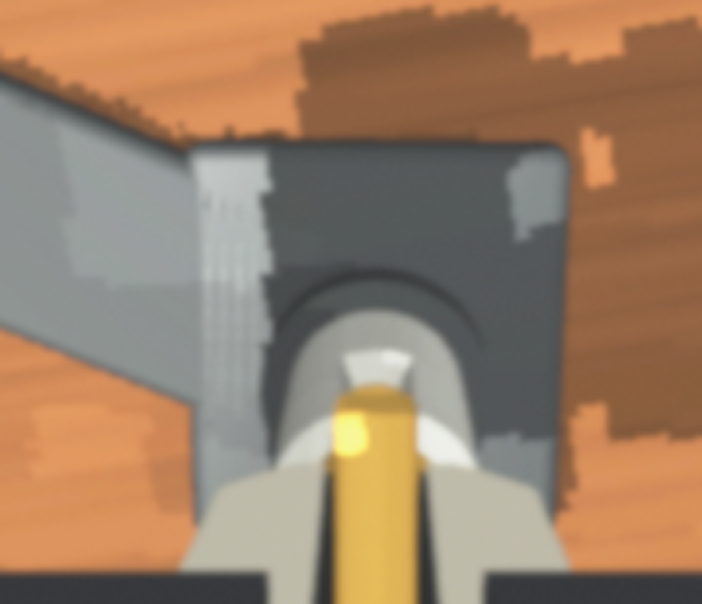

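```bash
python3 - <<'E'
from h import *
c=load('w5')
f=lambda x,y:(190+x/3.9-.37,130+y/3.9-.37)
A=lambda x,y,z=.012: atz(c,f(x,y),z,c)[:2]
for a,b,z in [((200,147),(555,149),.012),((568,175),(556,510),.012),((192,405),(198,500),.012),((343,358),(411,355),.071)]:
    p,q=A(*a,z),A(*b,z); d=q-p; print(np.round(p,4),np.round(q,4),np.hypot(*d),np.arctan2(d[1],d[0]))
# T bar sides
for a,b in [((333,410),(333,560)),((417,410),(417,560))]:
    p,q=A(*a,.0867),A(*b,.0867); d=p-q; print('T',p,q,np.arctan2(d[1],d[0]))
# slot mid, in tool lateral coordinate relative to TCP
y=c['orientation'][2]; n=np.array([-np.sin(y),np.cos(y)])
for a,z in [((343,358),.071),((411,355),.071)]: print((A(*a,z)-c['ee_pos'][:2])@n)
for a in [(200,147),(562,149),(565,300),(193,405)]: print('plate lat',(A(*a)-c['ee_pos'][:2])@n, (A(*a)-c['ee_pos'][:2])@[np.cos(y),np.sin(y)])
E
```

```text
[ 0.6589 -0.0155] [ 0.6492 -0.0726] 0.05792462566937036 -1.7384626867259296
[ 0.6447 -0.0741] [ 0.5866 -0.0646] 0.058832926424875615 2.9784583513633303
[ 0.6157 -0.0056] [ 0.5985 -0.0033] 0.017371020186546286 3.007165086220908
[ 0.6365 -0.0366] [ 0.6355 -0.0451] 0.008615578489946636 -1.6870961990101059
T [ 0.63487817 -0.03547661] [ 0.61628358 -0.03229551] -0.1694364181917336
T [ 0.63330032 -0.0451181 ] [ 0.61465893 -0.04221555] -0.15446413331158748
0.0031813655316927105
-0.005425295983909468
plate lat 0.0276280009267839 0.03916159953934503
plate lat -0.031438274944135654 0.03882157910616385
plate lat -0.03278376720886444 0.013443073160765796
plate lat 0.03020951378305512 -0.005023663306498363
```

The bar is gripped (9.7 mm) and turned to -0.162, and residual forces are near zero. The slot edges at crop (343,358) and (411,355) sit symmetrically about the bar, and the plate edges give a stand yaw of -0.164. I release and go to the clip.

>>> drive_tool([
  [0,0,0],
  [0,0,0],
  [0,0,2],
  [0,0,7],
  [-5,-6,7],
  [-10,-12,7],
  [-15,-18,7],
  [-17.5,-21.5,7],
], grip=[3.5,3.5,3.5,3.5,5,6,6,6], yaw=[0,0,0,0,-0.05,-0.1,-0.17,-0.17])

```text
clock: 10.45
ee_pos: [0.4567, -0.2313, 0.169]
orientation: [3.141, -0.003, -0.332]
wrist_force: [0.9, -1.5, -0.9]
finger_gap: 0.0598
```

```bash
python3 -c "
from h import *
shot('w6')
d=shot('t6','top'); crop('t6c.png',d['frame'],225,150,305,210,10)
"
```

```text
10.45 [ 0.4567 -0.2313  0.169 ] [ 3.1409e+00 -2.5000e-03 -3.3250e-01] [ 0.91 -1.53 -0.87] 0.05984340799895653 [-0.57 -0.07  1.82 -0.    1.39  1.33]
10.5 [ 0.4527 -0.2369  0.1688] [ 3.1371e+00 -6.0000e-04 -3.3530e-01] [-0.24 -4.18  0.59] 0.060013196451237934 [-0.58 -0.07  1.82 -0.    1.39  1.33]
```

View pics/w6.png

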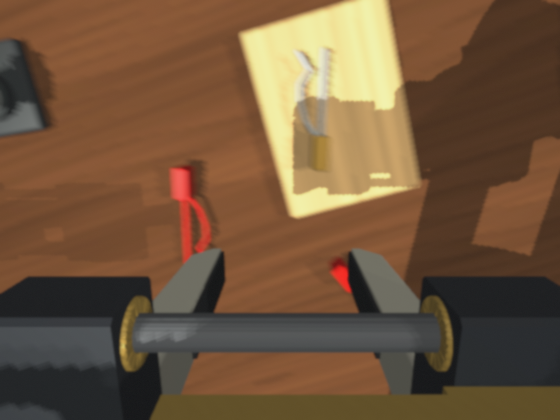

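View pics/t6c.png

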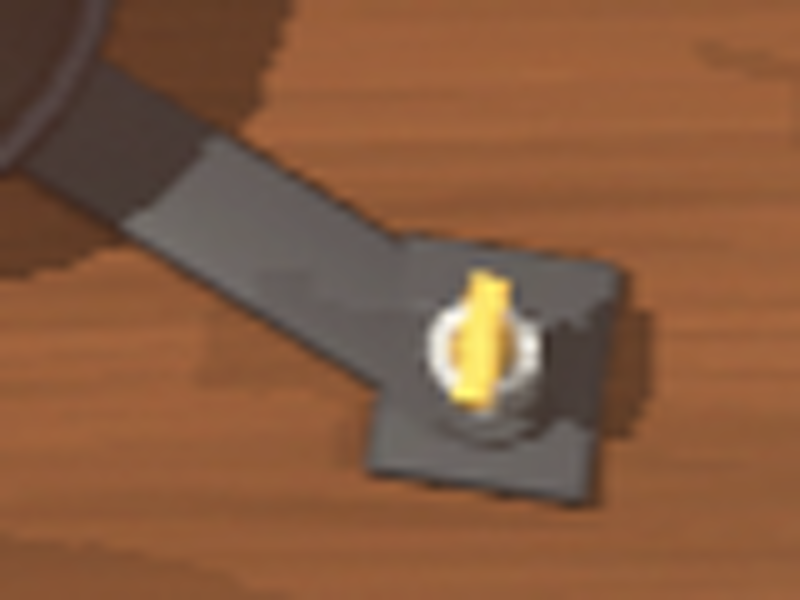

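>>> drive_tool([
  [-0.5,-2,-2],
  [-0.5,-2,-3],
  [-0.5,-2,-3],
], grip=[4,4,4], yaw=[0,0,0])

```text
clock: 10.92
ee_pos: [0.4526, -0.2487, 0.1367]
orientation: [-3.141, 0.001, -0.332]
wrist_force: [0.8, 0.8, 0.4]
finger_gap: 0.0408
```

```bash
python3 -c "
from h import *
d=shot('w7');crop('w7c.png',d['frame'],220,0,420,150,4)
"
```

```text
10.925 [ 0.4526 -0.2487  0.1367] [-3.1408e+00  1.3000e-03 -3.3170e-01] [0.79 0.75 0.36] 0.04084605249143657 [-0.6  -0.02  1.83  0.    1.33  1.3 ]
```

View pics/w7.png

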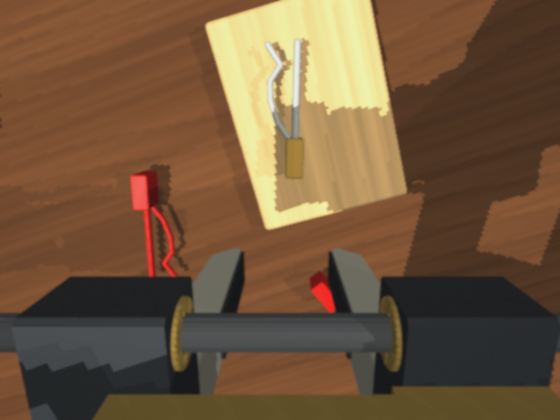

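View pics/w7c.png

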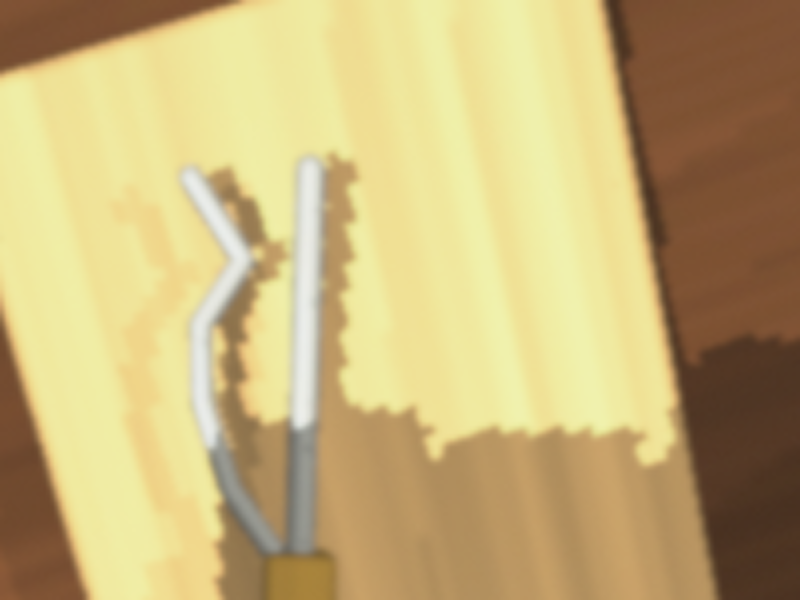

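```bash
python3 - <<'E'
from h import *
c=load('w7')
tip=atz(c,(220+311/4-.4,160/4),.030,c);rt=atz(c,(220+301/4-.4,545/4-.4),.030,c)
d=tip-rt; print(tip,rt,np.hypot(*d[:2]),np.arctan2(d[1],d[0]))
u=d[:2]/np.hypot(*d[:2])
print('centre from tip',tip[:2]-.074*u,'from root',rt[:2]-.012*u)
a=atz(c,(295.3,139),.042,c);b=atz(c,(294.7,178),.042,c); print('tab',(a+b)/2,np.linalg.norm(a-b))
E
python3 -c "
from h import *
d=load('w7');crop('w7d.png',d['frame'],255,120,335,190,8)"
```

```text
[ 0.56121384 -0.29479986  0.03      ] [ 0.50488446 -0.27410228  0.03      ] 0.06001157390736446 -0.352124944981685
centre from tip [ 0.49175434 -0.26927777] from root [ 0.49362076 -0.26996356]
tab [ 0.49152592 -0.26939746  0.042     ] 0.02558032253526874
```

View pics/w7d.png

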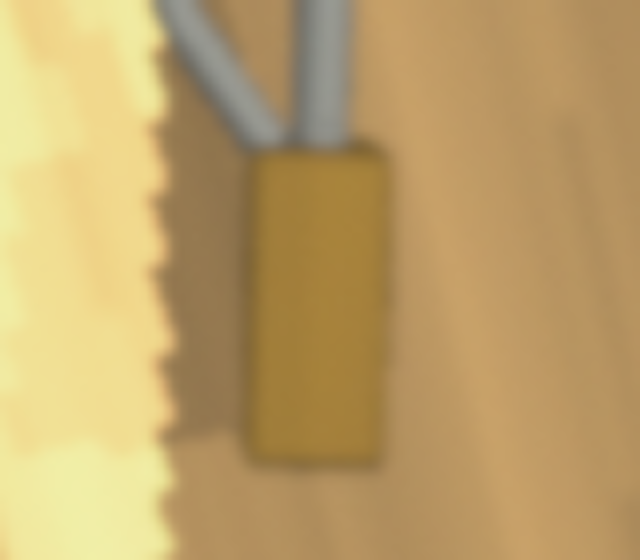

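>>> drive_tool([
  [4,-2,-4],
  [4,-2,-8.5],
  [4,-2,-9.4],
  [4,-2,-9.7],
  [4,-2,-9.8],
], grip=[4,4,4,4,4], yaw=[-0.018,-0.018,-0.018,-0.018,-0.018])

```text
clock: 11.6
ee_pos: [0.4938, -0.2704, 0.0413]
orientation: [3.141, -0.003, -0.35]
wrist_force: [1.0, -0.7, -0.3]
finger_gap: 0.04
```

>>> drive_tool([
  [0,0,-0.07],
], grip=[4], yaw=[0])

```text
clock: 11.72
ee_pos: [0.4936, -0.2705, 0.0403]
orientation: [3.141, -0.003, -0.35]
wrist_force: [0.1, 0.3, 0.0]
finger_gap: 0.0399
```

>>> drive_tool([
  [-0.1,0.15,-0.07],
  [-0.1,0.15,-0.14],
  [-0.1,0.15,-0.21],
], grip=[4,4,4], yaw=[0,0,0])

```text
clock: 12.1
ee_pos: [0.4917, -0.2685, 0.0372]
orientation: [3.142, -0.0, -0.35]
wrist_force: [-5.7, 4.1, 14.1]
finger_gap: 0.0399
```

>>> drive_tool([
  [0,0,-0.06],
], grip=[4], yaw=[0])

```text
clock: 12.22
ee_pos: [0.4917, -0.2685, 0.0372]
orientation: [3.142, 0.0, -0.35]
wrist_force: [-7.8, 4.9, 19.1]
finger_gap: 0.0398
```

>>> drive_tool([
  [0,0,-0.06],
], grip=[4], yaw=[0])

```text
clock: 12.35
ee_pos: [0.4918, -0.2685, 0.0372]
orientation: [3.142, 0.0, -0.35]
wrist_force: [-9.9, 6.9, 24.4]
finger_gap: 0.0398
```

The fingertips touch the board (18 mm) at TCP z of 0.0372. This confirms the tip offset is about 19.2 mm, so the hole centre is about 50.4 mm. I raise 3 mm and grip the tab.

>>> drive_tool([
  [0,0,0.56],
  [0,0,0.56],
  [0,0,0.56],
  [0,0,0.56],
  [0,0,0.56],
  [0,0,0.56],
  [0,0,0.56],
], grip=[4,4,0.5,0.5,0.5,0.5,0.5], yaw=[0,0,0,0,0,0,0], force=40)

```text
clock: 13.22
ee_pos: [0.4915, -0.2683, 0.0405]
orientation: [-3.142, 0.0, -0.35]
wrist_force: [0.2, 0.5, 0.0]
finger_gap: 0.0118
```

```bash
python3 -c "
from h import *
d=shot('w8');crop('w8c.png',d['frame'],190,130,390,285,4)
"
```

```text
13.225 [ 0.4915 -0.2683  0.0405] [-3.1416e+00  2.0000e-04 -3.5020e-01] [0.21 0.45 0.01] 0.011799037998622267 [-0.59  0.21  1.78 -0.    1.15  1.33]
```

View pics/w8c.png

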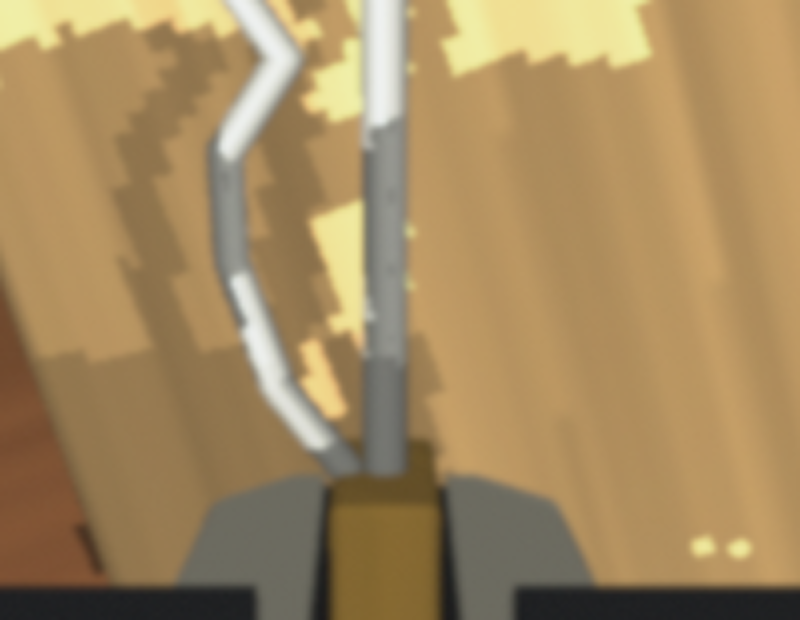

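>>> drive_tool([
  [0,0,1],
  [0,0,6],
  [0,0,11],
  [0.5,6,11],
  [1,12,11],
  [1.5,18,11],
  [2,24,11],
  [2.07,24.9,11],
], grip=[0.5,0.5,0.5,0.5,0.5,0.5,0.5,0.5], yaw=[0,0,0,0.05,0.1,0.15,0.187,0.187])

```text
clock: 14.28
ee_pos: [0.5124, -0.016, 0.1516]
orientation: [-3.141, -0.001, -0.158]
wrist_force: [0.2, -0.5, -0.9]
finger_gap: 0.0115
```

>>> drive_tool([
  [0,0,0],
], grip=[0.5], yaw=[0])

```text
clock: 14.4
ee_pos: [0.5125, -0.0191, 0.1512]
orientation: [3.141, -0.001, -0.162]
wrist_force: [0.3, -0.7, -0.2]
finger_gap: 0.0117
```

```bash
python3 -c "
from h import *
d=shot('w9');crop('w9c.png',d['frame'],190,0,390,150,4)
"
```

```text
14.4 [ 0.5125 -0.0191  0.1512] [ 3.1412e+00 -8.0000e-04 -1.6170e-01] [ 0.33 -0.75 -0.2 ] 0.011651662820911124 [-0.14 -0.05  1.83 -0.    1.36  1.6 ]
```

View pics/w9.png

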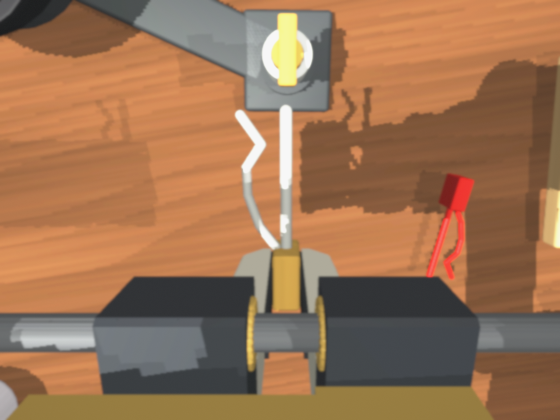

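```bash
python3 - <<'E'
from h import *
c=load('w9'); y=c['orientation'][2];u=np.array([np.cos(y),np.sin(y)]);n=np.array([-u[1],u[0]])
for uv,z in [((286,105),.1407),((285.8,180),.1407),((285.5,240),.1407)]:
    p=atz(c,uv,z,c)[:2]-c['ee_pos'][:2]; print(p@u,p@n)
m=[atz(c,q,.0864,c)[:2] for q in [(287.5,14),(287.5,85)]]; print(m,[(np.array(a)-c['ee_pos'][:2])@n for a in m],[(np.array(a)-c['ee_pos'][:2])@u for a in m])
E
```

```text
0.07519379288661544 -0.0009609626276574705
0.04372716425488457 -0.0008735215590118997
0.016071714335030306 -0.0007328027343056556
[array([ 0.63321982, -0.04071106]), array([ 0.59832549, -0.03505489])] [np.float64(-0.0018429795885254246), np.float64(-0.0018796685108198798)] [np.float64(0.12264374745448842), np.float64(0.08729399825239445)]
```

View pics/w9c.png

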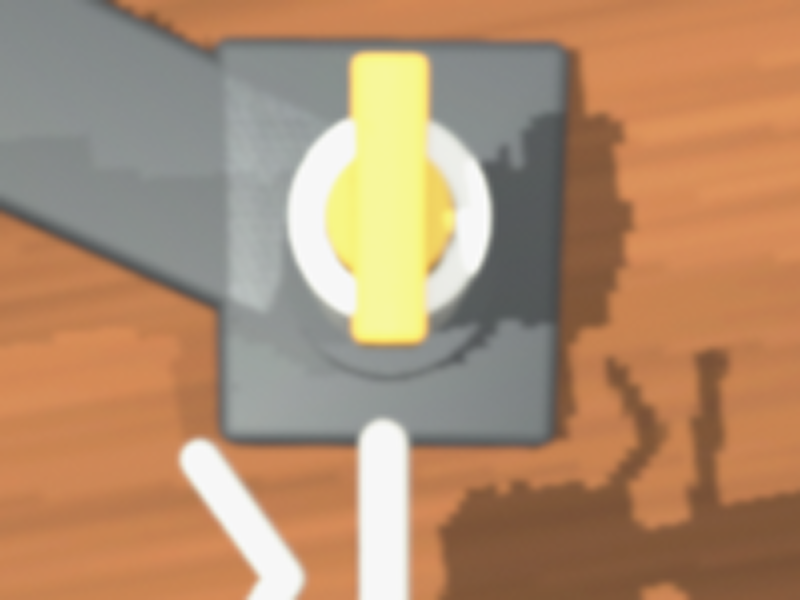

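>>> drive_tool([
  [0,-0.02,-4],
  [0,-0.02,-8],
  [0,-0.02,-9],
  [0,-0.02,-9],
  [0,-0.02,-9],
], grip=[0.5,0.5,0.5,0.5,0.5], yaw=[0,0,0,0,0])

```text
clock: 15.08
ee_pos: [0.5137, -0.0203, 0.0626]
orientation: [-3.142, -0.003, -0.164]
wrist_force: [0.4, 0.1, -0.1]
finger_gap: 0.0118
```

```bash
python3 -c "
from h import *
d=shot('w10');crop('w10c.png',d['frame'],190,0,390,150,4)
y=d['orientation'][2];u=np.array([np.cos(y),np.sin(y)]);n=np.array([-u[1],u[0]])
r=np.array([.6158,-.0364])-d['ee_pos'][:2]; print('axis rel',r@u,r@n)
s=shot('s10','scene');crop('s10c.png',s['frame'],270,180,370,255,8)
"
```

```text
15.075 [ 0.5137 -0.0203  0.0626] [-3.1415e+00 -2.9000e-03 -1.6400e-01] [ 0.36  0.09 -0.1 ] 0.01175465185057254 [-0.14  0.06  1.9  -0.    1.18  1.6 ]
axis rel 0.10335302174617436 0.0007442978271884074
15.125 [ 0.5138 -0.0201  0.0626] [-3.1416e+00 -3.1000e-03 -1.6370e-01] [ 0.83 -1.21  0.14] 0.011607806951280311 [-0.14  0.06  1.9  -0.    1.18  1.6 ]
```

View pics/w10c.png

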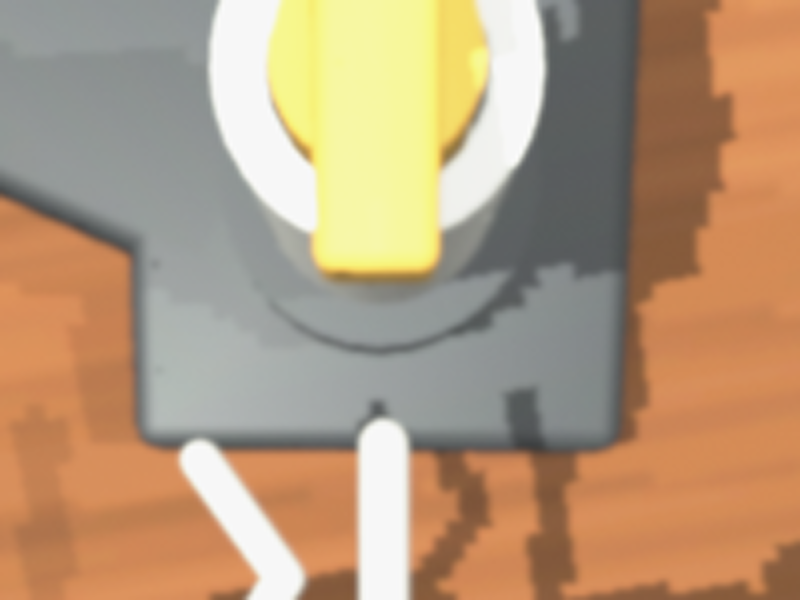

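View pics/s10c.png

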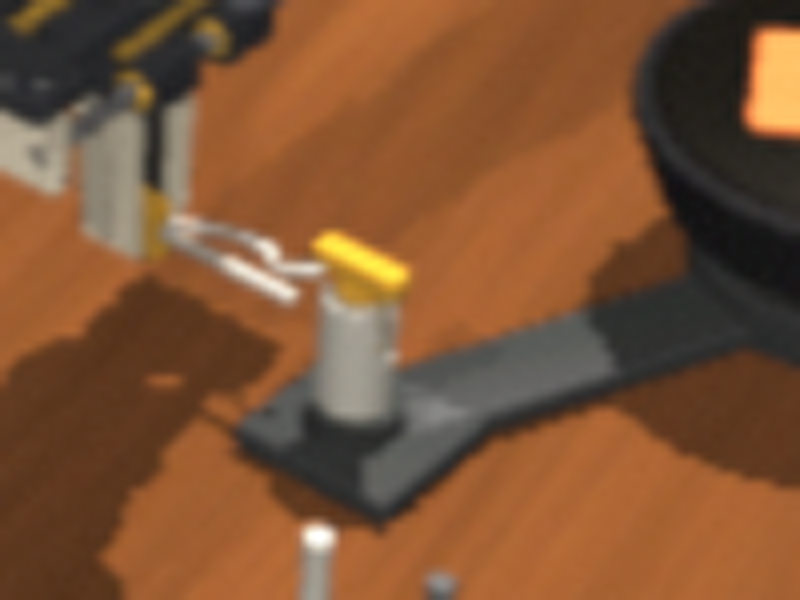

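>>> drive_tool([
  [0.01,0.07,-0.15],
  [0.01,0.07,-0.15],
  [0.01,0.07,-0.15],
], grip=[0.5,0.5,0.5], yaw=[0,0,0])

```text
clock: 15.55
ee_pos: [0.5124, -0.0188, 0.0592]
orientation: [-3.142, -0.0, -0.163]
wrist_force: [0.0, -0.2, -0.2]
finger_gap: 0.0116
```

```bash
cat > chk.py <<'E'
from h import *
d=shot(sys.argv[1]);crop(sys.argv[1]+'c.png',d['frame'],190,0,390,150,4)
y=d['orientation'][2];u=np.array([np.cos(y),np.sin(y)]);n=np.array([-u[1],u[0]])
r=np.array([.6158,-.0364])-d['ee_pos'][:2]; print('axis rel',r@u,r@n)
E
python3 chk.py w11
```

```text
15.55 [ 0.5124 -0.0188  0.0592] [-3.1416e+00 -1.0000e-04 -1.6300e-01] [ 0.02 -0.25 -0.2 ] 0.011576940745384175 [-0.14  0.06  1.9   0.    1.18  1.6 ]
axis rel 0.10493089106638591 -0.0006184210378220778
```

View pics/w11c.png

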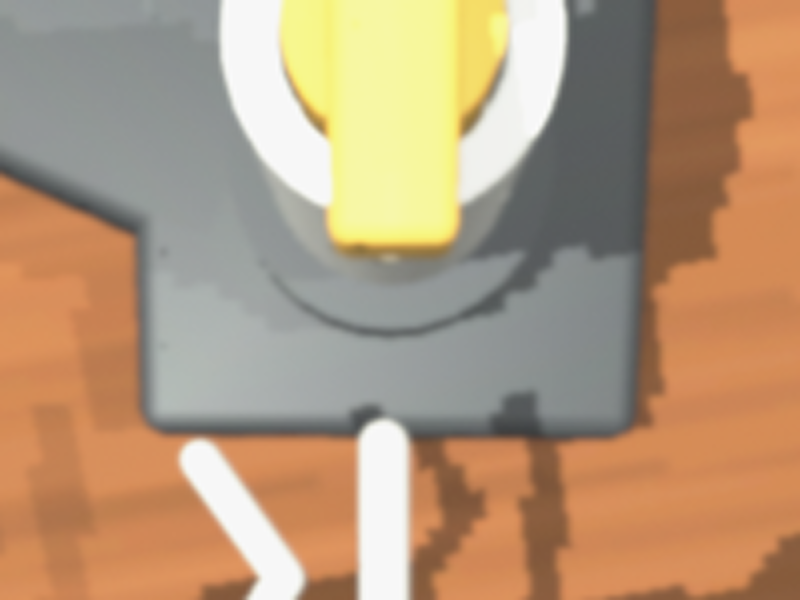

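>>> drive_tool([
  [-0.01,-0.06,0.18],
  [-0.01,-0.06,0.18],
  [-0.01,-0.06,0.18],
  [-0.01,-0.06,0.18],
], grip=[0.5,0.5,0.5,0.5], yaw=[0,0,0,0])

```text
clock: 16.1
ee_pos: [0.5122, -0.0195, 0.0609]
orientation: [3.142, 0.0, -0.163]
wrist_force: [0.4, -0.0, -0.5]
finger_gap: 0.0119
```

```bash
python3 chk.py w12
```

```text
16.1 [ 0.5122 -0.0195  0.0609] [ 3.1416e+00  1.0000e-04 -1.6320e-01] [ 0.41 -0.04 -0.5 ] 0.011898742314557306 [-0.14  0.06  1.9  -0.    1.18  1.6 ]
axis rel 0.10496172079733566 0.00013548696329455554
```

View pics/w12c.png

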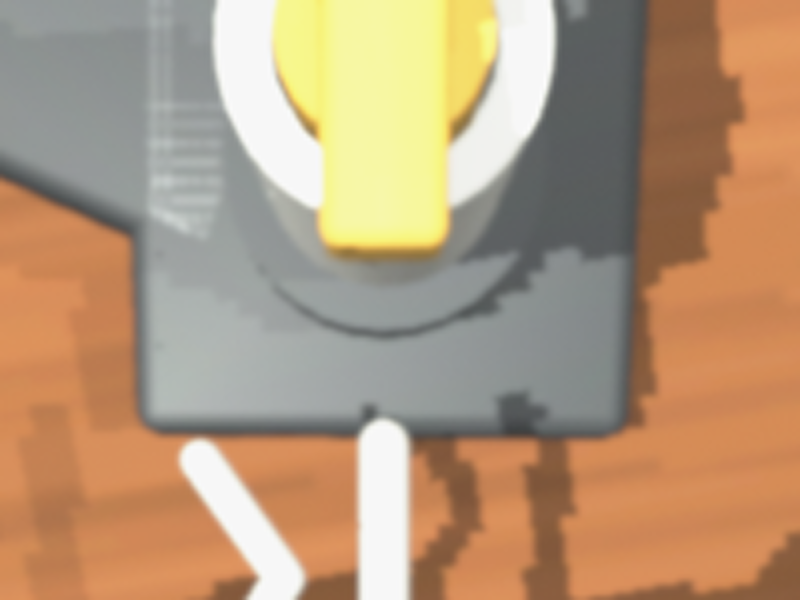

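>>> drive_tool([
  [0.493,-0.081,0],
  [0.987,-0.162,0],
  [1.48,-0.243,0],
  [1.875,-0.308,0],
  [1.875,-0.308,0],
  [1.875,-0.308,0],
], grip=[0.5,0.5,0.5,0.5,0.5,0.5], yaw=[0,0,0,0,0,0])

```text
clock: 16.9
ee_pos: [0.5309, -0.0225, 0.0608]
orientation: [-3.142, 0.0, -0.163]
wrist_force: [0.4, -0.4, -0.1]
finger_gap: 0.0118
```

```bash
python3 chk.py w13
```

```text
16.9 [ 0.5309 -0.0225  0.0608] [-3.1416e+00  3.0000e-04 -1.6310e-01] [ 0.43 -0.39 -0.15] 0.011807336428461025 [-0.14  0.11  1.85  0.    1.18  1.6 ]
axis rel 0.08606605413609343 9.435466199343077e-05
```

>>> drive_tool([
  [0.2,-0.033,0.01],
  [0.4,-0.066,0.01],
  [0.6,-0.1,0.01],
  [0.6,-0.1,0.01],
], grip=[0.5,0.5,0.5,0.5], yaw=[0,0,0,0])

```text
clock: 17.45
ee_pos: [0.5372, -0.0236, 0.0611]
orientation: [-3.142, -0.0, -0.163]
wrist_force: [0.5, 0.5, -0.3]
finger_gap: 0.0119
```

```bash
python3 chk.py w14
```

```text
17.45 [ 0.5372 -0.0236  0.0611] [-3.1416e+00 -2.0000e-04 -1.6320e-01] [ 0.45  0.47 -0.26] 0.011949232134562001 [-0.14  0.12  1.83  0.    1.19  1.59]
axis rel 0.0796357409879938 0.00013989391718513775
```

View pics/w14.png

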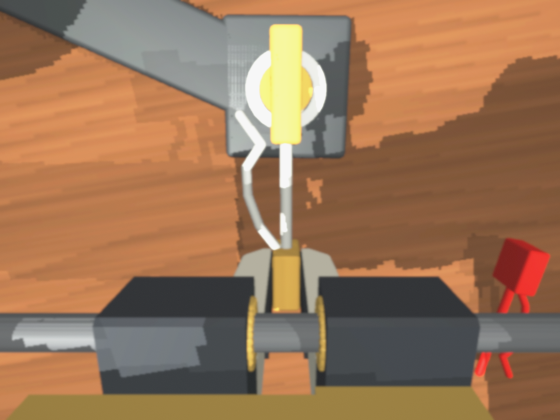

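>>> drive_tool([
  [0.4,-0.066,0],
  [0.8,-0.132,0],
  [1.2,-0.197,0],
  [1.6,-0.263,0],
  [1.8,-0.296,0],
  [1.8,-0.296,0],
], grip=[0.5,0.5,0.5,0.5,0.5,0.5], yaw=[0,0,0,0,0,0])

```text
clock: 18.25
ee_pos: [0.5544, -0.0258, 0.0604]
orientation: [-3.141, 0.002, -0.163]
wrist_force: [-3.4, 3.9, -0.2]
finger_gap: 0.0114
```

```bash
python3 chk.py w15
```

```text
18.25 [ 0.5544 -0.0258  0.0604] [-3.1409e+00  2.0000e-03 -1.6280e-01] [-3.36  3.9  -0.16] 0.011420087720314826 [-0.14  0.17  1.78  0.    1.19  1.59]
axis rel 0.06231216458859075 -0.00045949771635577484
```

View pics/w15.png

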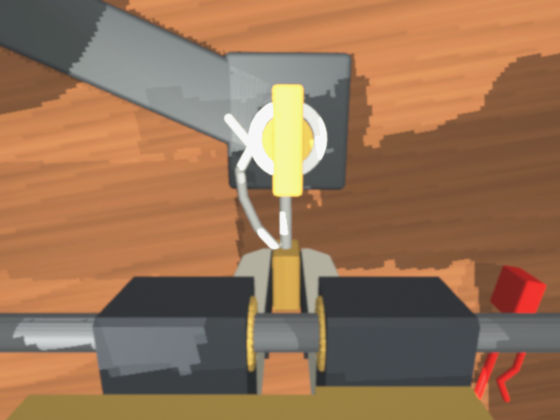

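>>> drive_tool([
  [0.3,-0.06,0.02],
  [0.6,-0.11,0.03],
  [0.9,-0.17,0.03],
  [1.2,-0.22,0.03],
  [1.4,-0.255,0.03],
  [1.53,-0.275,0.03],
  [1.53,-0.275,0.03],
  [1.53,-0.275,0.03],
], grip=[0.5,0.5,0.5,0.5,0.5,0.5,0.5,0.5], yaw=[0,0,0,0,0,0,0,0])

```text
clock: 19.3
ee_pos: [0.5706, -0.0296, 0.0615]
orientation: [3.141, -0.001, -0.164]
wrist_force: [1.8, 0.5, -0.9]
finger_gap: 0.012
```

```bash
python3 chk.py w16; python3 -c "
from h import *
d=load('w16'); crop('w16d.png',d['frame'],200,90,360,260,3.5)
s=shot('s16','scene');crop('s16c.png',s['frame'],270,180,370,255,8)"
```

```text
19.3 [ 0.5706 -0.0296  0.0615] [ 3.1413e+00 -8.0000e-04 -1.6350e-01] [ 1.84  0.52 -0.93] 0.012023314723903297 [-0.14  0.21  1.74 -0.    1.2   1.59]
axis rel 0.04572185311484418 0.0006909050936531713
19.35 [ 0.5705 -0.0296  0.0615] [ 3.1414e+00 -6.0000e-04 -1.6340e-01] [ 0.7   0.35 -0.59] 0.011658465638176609 [-0.14  0.21  1.74 -0.    1.2   1.59]
```

View pics/w16d.png

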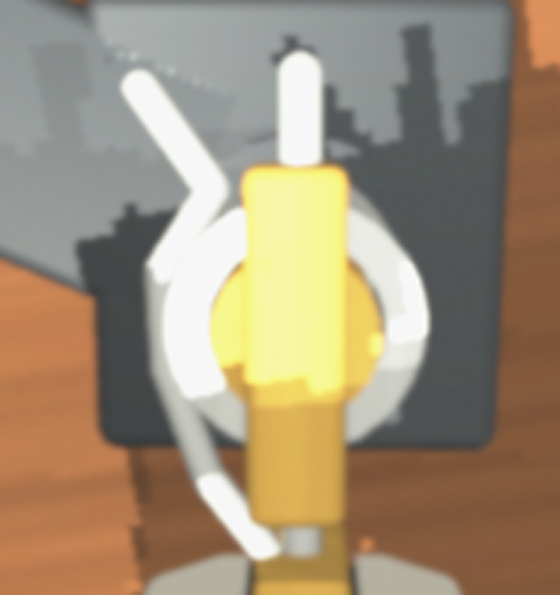

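View pics/s16c.png

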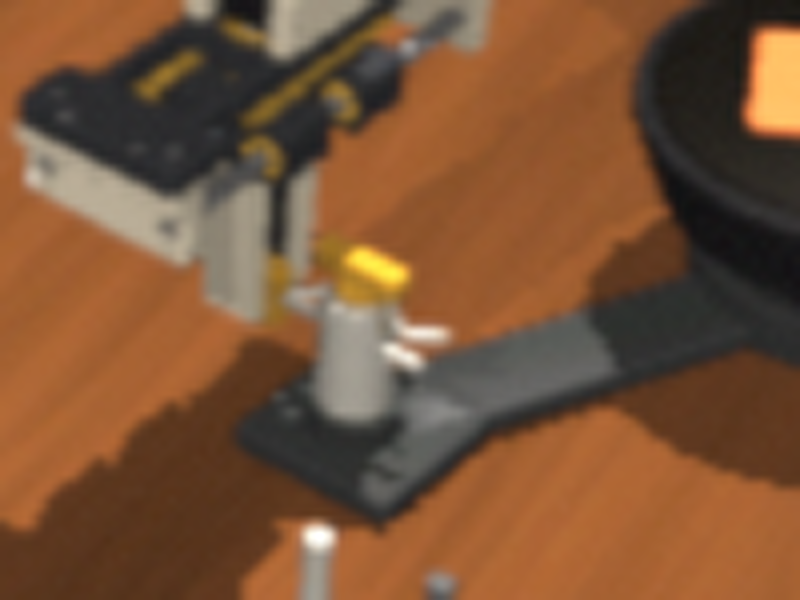

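The bow has snapped over: the knee is past the collar, and the leg tip shows beyond the T-bar at crop (301,52), the same image position as before, so the clip hasn't slipped in the grip. It sits about 1.5 mm beyond nominal, so I ease it back slightly, centre it and release.

>>> drive_tool([
  [-0.11,0.07,-0.05],
  [-0.11,0.07,-0.05],
  [-0.11,0.07,-0.05],
  [-0.11,0.07,-0.05],
], grip=[0.5,0.5,0.5,0.5], yaw=[0,0,0,0])

```text
clock: 19.9
ee_pos: [0.5692, -0.0285, 0.0608]
orientation: [-3.142, -0.0, -0.163]
wrist_force: [2.8, 1.1, -1.3]
finger_gap: 0.0115
```

>>> drive_tool([
  [0,0,0],
  [0,0,0],
  [0,0,0],
  [0,0,0],
  [0,0,0],
], grip=[3,4,4,4,4], yaw=[0,0,0,0,0])

```text
clock: 20.52
ee_pos: [0.5692, -0.0286, 0.0608]
orientation: [3.142, 0.0, -0.163]
wrist_force: [0.4, 0.1, 0.1]
finger_gap: 0.04
```

```bash
python3 chk.py w17; python3 -c "
from h import *
d=load('w17'); crop('w17d.png',d['frame'],190,90,380,290,3)"
```

```text
20.525 [ 0.5692 -0.0286  0.0608] [ 3.1416  0.     -0.1632] [0.38 0.06 0.11] 0.04004615476028436 [-0.14  0.21  1.74 -0.    1.2   1.59]
axis rel 0.04727203416778474 -0.00011159295509262307
```

View pics/w17d.png

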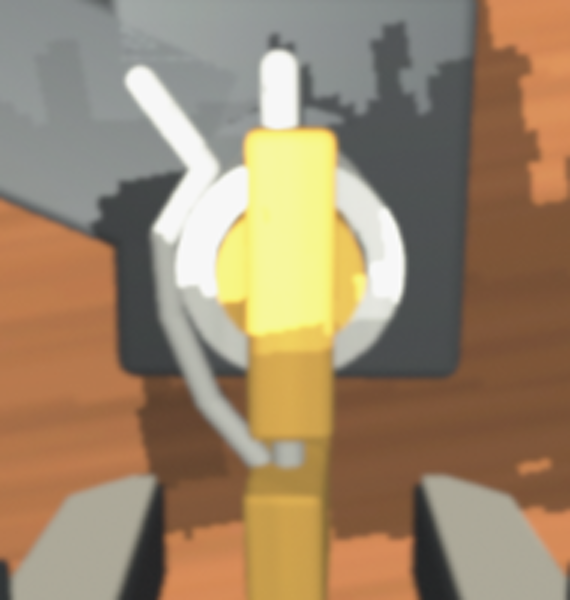

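>>> drive_tool([
  [0,0,2],
  [0,0,5],
  [0,0,8],
  [-3,0.5,11],
  [-5,0.8,11],
  [-5,0.8,11],
], grip=[4,4,4,4,4,4], yaw=[0,0,0,0,0,0])

```text
clock: 21.32
ee_pos: [0.5192, -0.0205, 0.1728]
orientation: [-3.142, -0.002, -0.163]
wrist_force: [0.2, 0.9, 0.3]
finger_gap: 0.04
```

>>> drive_tool([
  [0,0,0],
  [0,0,0],
], grip=[4,4], yaw=[0,0])

```text
clock: 21.58
ee_pos: [0.5196, -0.0207, 0.1707]
orientation: [3.142, 0.0, -0.163]
wrist_force: [0.3, -0.0, -0.4]
finger_gap: 0.0401
```

```bash
python3 -c "
from h import *
d=shot('w18'); crop('w18d.png',d['frame'],210,0,370,130,5)
s=shot('s18','scene');crop('s18c.png',s['frame'],290,190,360,245,10)
shot('t18','top')"
```

```text
21.575 [ 0.5196 -0.0207  0.1707] [ 3.1416e+00  3.0000e-04 -1.6330e-01] [ 0.31 -0.05 -0.42] 0.04014416466360463 [-0.14 -0.04  1.79 -0.    1.39  1.6 ]
21.625 [ 0.5195 -0.0206  0.1706] [ 3.1416e+00  6.0000e-04 -1.6330e-01] [-0.25  0.01  1.04] 0.039893833323043346 [-0.14 -0.04  1.79  0.    1.39  1.6 ]
21.675 [ 0.5194 -0.0206  0.1705] [ 3.1416e+00  8.0000e-04 -1.6330e-01] [0.98 0.04 0.48] 0.03985715802230533 [-0.14 -0.04  1.79 -0.    1.39  1.6 ]
```

View pics/w18d.png

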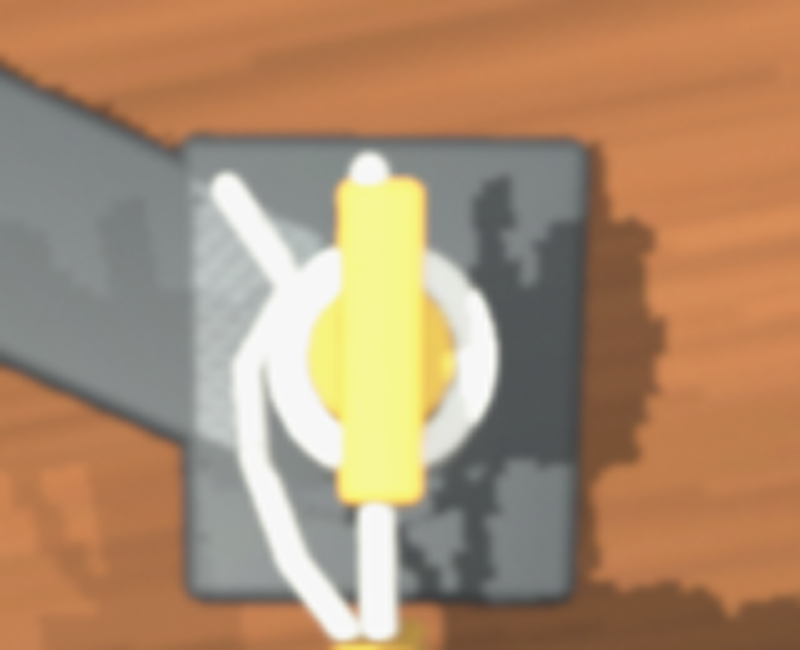

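View pics/s18c.png

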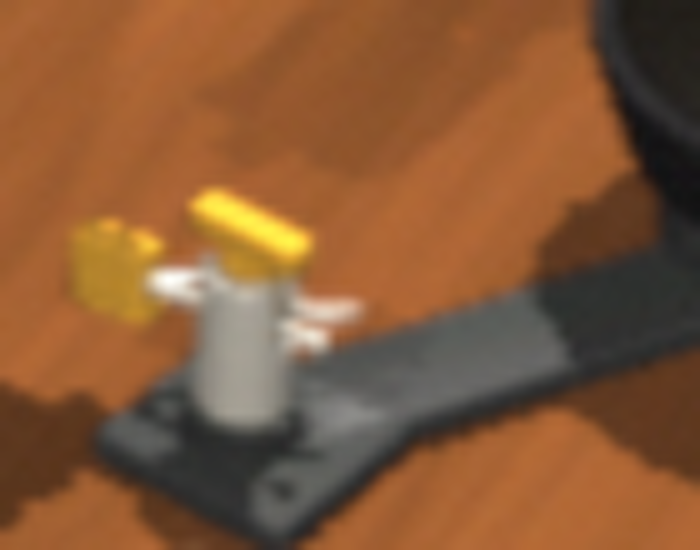

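View pics/t18.png

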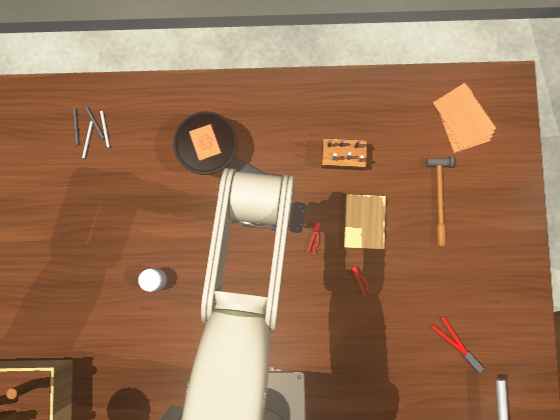

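>>> drive_tool([
  [-5,0.8,-2],
  [-5,0.8,-3],
  [-5,0.8,-3],
], grip=[4,4,4], yaw=[0,0,0])

```text
clock: 22.1
ee_pos: [0.4691, -0.0126, 0.1403]
orientation: [3.142, 0.001, -0.163]
wrist_force: [1.3, -0.5, 0.9]
finger_gap: 0.0399
```

```bash
python3 -c "
from h import *
d=shot('w19'); crop('w19d.png',d['frame'],200,0,380,120,4.4)
s=shot('s19','scene');crop('s19c.png',s['frame'],290,190,360,245,10)"
```

```text
22.1 [ 0.4691 -0.0126  0.1403] [ 3.1416e+00  6.0000e-04 -1.6320e-01] [ 1.26 -0.45  0.87] 0.039928761752306856 [-0.14 -0.16  1.96 -0.    1.35  1.6 ]
22.15 [ 0.4702 -0.0127  0.1414] [-3.1416e+00 -1.2000e-03 -1.6320e-01] [-0.17  1.3  -0.06] 0.039932825727014135 [-0.14 -0.16  1.95 -0.    1.35  1.6 ]
```

View pics/w19d.png

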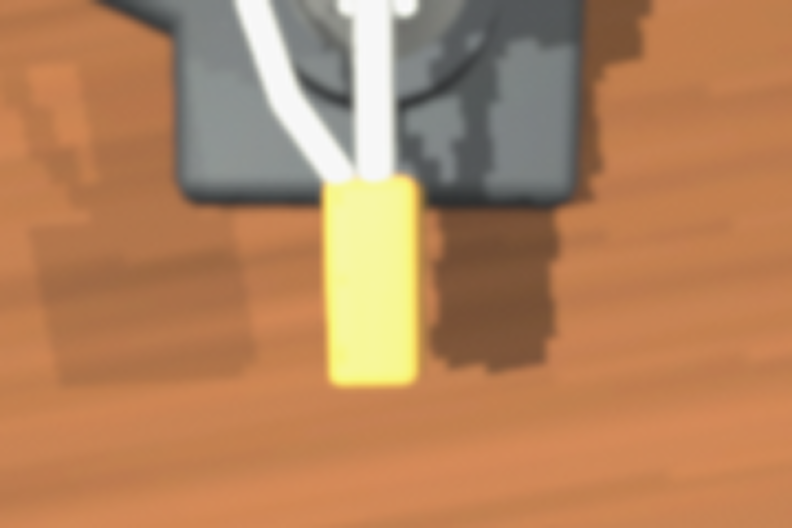

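View pics/s19c.png

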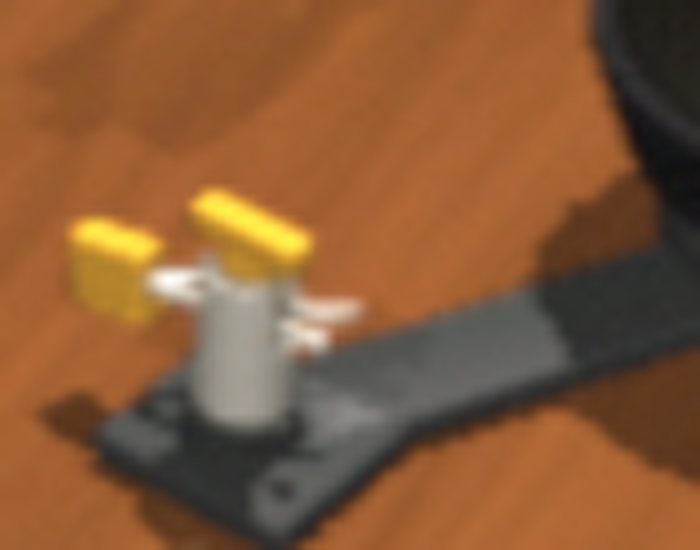

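The clip sits upright and level through collar and pin. The tab's top face is visible in both views, and nothing has moved between the last two pictures. I hand in.

```bash
python3 -c "
from h import *
s=sensors.get_state(); print(s['clock'],np.round(s['joint_velocities'],3))
print(workorder.hand_in())"
```

```text
22.2 [-0.001  0.002 -0.014  0.     0.002  0.001]
the job is handed in; nothing more can be done
None
```

The stand is locked. I turned the T-handle about -0.65 rad until the hole lined up with the slots. Then I took the brass-tabbed clip from the board, pushed its leg through slot and hole until the bow snapped over the collar, let go and backed away. It was handed in at 22.2 s.

- **Clip:** the last pictures show it upright. The knee is past the collar, the leg tip stands out beyond it, and it had not moved between the last two looks. By the arm's readings it sat within about 1 mm of the nominal home depth at release.
- **Other objects:** the hammer, punch block, tin and red look-alikes look unmoved in the last top view.
- **Forces:** the highest wrist force read was about 27 N, from an intentional touch on the board. Pushing the clip in showed only about 5 N at the readings.
- **What disagreed:**
  - My first camera estimate put the T-bar's top about 3 mm too high, and touching it gave 86.4 to 86.7 mm, which I used.
  - The wrist camera read about 1 mm off sideways, so I trusted the arm's own position.
  - My first grip on the T-handle caught the wider shaft under it, so I let go and gripped again higher.

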